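# Fill a tube magazine with turned shafts

## Task

Fill the magazine tube with the two stepped shafts from the V-grooved rack, stubs trailing: lay the first in the steel V-trough with its stub away from the tube, let go, take it again by the stub and slide its thick body into the tube. Then lay the second behind it in the same way and push it in by its stub, driving the first deeper, until both are fully home against the closed end and only the stub end of the second stands out. Do not let a shaft roll off onto the bench, and leave the plain roller in its groove and the other things on the bench where they are.

Things in the scene. Friction and masses are not known exactly. Their poses are not given: they have to be found in the camera images.
- shaft_a: One of two identical turned aluminium stepped shafts, about 260 g, 125 mm long: body 36 mm diameter, 90 mm long, with a stub 20 mm diameter, 35 mm long at one end. Origin on the axis at mid-body; x runs along the shaft towards the stub (body x = -45 to +45 mm, stub +45 to +80 mm). Starts lying in a rack groove, its x along the rack's x; it may roll about its x.
- shaft_b: The other stepped shaft, identical to shaft_a, but it starts with its stub pointing the opposite way in the rack (its x axis against that of the rack). Either shaft may be loaded first.
- shaft_a_stub (a point): Centre of the end face of shaft_a's stub, 80 mm along x from its origin.
- shaft_b_stub (a point): Centre of the end face of shaft_b's stub, 80 mm along x from its origin.
- roller: A plain aluminium roller without a stub, 36 mm in diameter, 130 mm long, lying in the third groove of the rack; stays there. Origin at its middle on the axis, x along it.
- rack: Blue plastic rack fixed to the bench, 180 x 256 x 53 mm, origin at the centre of its underside. Three 90-degree V grooves along its x at y = -80, 0, +80 mm, contents in any order; a thing lying there has its axis 50 mm up. The grooves are cut in two blocks, x = -80 to -25 and +25 to +80 mm; the 50 mm gap between has only a 12 mm base plate below, so fingers can close on a body there.
- groove (a point): Middle of the centre groove of the rack, on the axis of whatever lies there (50 mm up), axes as the rack has. Groove rims are 53 mm up and 28 mm either side of the axis, so beside a stub the groove walls leave no room for fingers.
- stand: Magazine loading stand fixed to the bench. Origin on the underside of its aluminium base plate (90 x 420 x 12 mm, y = -230 to +190 mm), below the tube's mouth. Shafts are fed towards its -y along the line of feed: x = 0, 75 mm up. A clear plastic tube with a closed end lies along it at y below 0, in two clamps whose bolt heads reach 115 mm up; a folded steel V-trough at y above 0.
- mouth (a point): Centre of the tube's mouth on the line of feed (stand y = 0, 75 mm up), axes as the stand's: -y runs into the tube. Tube 50 mm outside, 40 mm bore; a shaft lying in the trough is in line with the bore and clears its floor by 1 mm.
- closed_end (a point): Centre of the bore's closed end on the line of feed, stand y = -210 mm. When both shafts are fully home the first one's origin is at stand y = -165 mm, the second's at -40 mm: 5 mm of its body and its whole stub stand out of the mouth.
- trough (a point): Middle of the V-trough on the line of feed (axis of a shaft lying there, 75 mm up), stand y = +89 mm, axes as the stand's. The trough is 35 mm wide, open at the top and at its outer end, and runs from stand y = +3 to +175 mm. Its lips lie 11 mm below the line of feed, so fingers can close on a stub lying there.
- jar: Bystander: round white plastic jar with a clear lid, 64 mm across, 64 mm high, origin at the centre of its underside.
- hotgun: Bystander: grey hot-air gun lying on its side, barrel 85 mm long and 60 mm in diameter along its x axis, handle 150 mm long towards its -y; origin on the bench below the barrel.

How it is judged:
On the way, in this order (a step that is already met when the one before it is completed fails the run):
1. a stepped shaft lies in the trough in line with the tube, stub away from it, let go (((x of shaft_a in the frame of stand between -0.006 and 0.006 m and z of shaft_a in the frame of stand between 0.068 and 0.082 m and angle between the x axis of shaft_a and the y axis of stand, either way round below 0.1 rad and y of shaft_a in the frame of stand between -0.025 and 0.15 m and y of shaft_a_stub in the frame of stand above 0.055 m and contact force between the fingers and shaft_a below 0.05 N and linear speed of shaft_a below 0.02 m/s) or (x of shaft_b in the frame of stand between -0.006 and 0.006 m and z of shaft_b in the frame of stand between 0.068 and 0.082 m and angle between the x axis of shaft_b and the y axis of stand, either way round below 0.1 rad and y of shaft_b in the frame of stand between -0.025 and 0.15 m and y of shaft_b_stub in the frame of stand above 0.055 m and contact force between the fingers and shaft_b below 0.05 N and linear speed of shaft_b below 0.02 m/s))), for 0.2 s.
2. taken again by its stub, its body has been slid most of the way into the tube (((x of shaft_a in the frame of stand between -0.006 and 0.006 m and z of shaft_a in the frame of stand between 0.068 and 0.082 m and angle between the x axis of shaft_a and the y axis of stand, either way round below 0.1 rad and y of shaft_a in the frame of stand below -0.03 m and contact force between the fingers and shaft_a above 0.3 N and distance between the grasp point and shaft_a_stub below 0.045 m) or (x of shaft_b in the frame of stand between -0.006 and 0.006 m and z of shaft_b in the frame of stand between 0.068 and 0.082 m and angle between the x axis of shaft_b and the y axis of stand, either way round below 0.1 rad and y of shaft_b in the frame of stand below -0.03 m and contact force between the fingers and shaft_b above 0.3 N and distance between the grasp point and shaft_b_stub below 0.045 m))), for 0.1 s.
3. the second shaft lies in the trough behind the first, stub away from the tube, let go ((((x of shaft_a in the frame of stand between -0.006 and 0.006 m and z of shaft_a in the frame of stand between 0.068 and 0.082 m and angle between the x axis of shaft_a and the y axis of stand, either way round below 0.1 rad and y of shaft_a in the frame of stand below -0.03 m) and (x of shaft_b in the frame of stand between -0.006 and 0.006 m and z of shaft_b in the frame of stand between 0.068 and 0.082 m and angle between the x axis of shaft_b and the y axis of stand, either way round below 0.1 rad and y of shaft_b in the frame of stand between -0.025 and 0.15 m and y of shaft_b_stub in the frame of stand above 0.055 m and contact force between the fingers and shaft_b below 0.05 N and linear speed of shaft_b below 0.02 m/s)) or ((x of shaft_b in the frame of stand between -0.006 and 0.006 m and z of shaft_b in the frame of stand between 0.068 and 0.082 m and angle between the x axis of shaft_b and the y axis of stand, either way round below 0.1 rad and y of shaft_b in the frame of stand below -0.03 m) and (x of shaft_a in the frame of stand between -0.006 and 0.006 m and z of shaft_a in the frame of stand between 0.068 and 0.082 m and angle between the x axis of shaft_a and the y axis of stand, either way round below 0.1 rad and y of shaft_a in the frame of stand between -0.025 and 0.15 m and y of shaft_a_stub in the frame of stand above 0.055 m and contact force between the fingers and shaft_a below 0.05 N and linear speed of shaft_a below 0.02 m/s)))), for 0.2 s.
4. taken again by its stub, the second shaft has been slid in and has driven the first deeper ((((x of shaft_b in the frame of stand between -0.006 and 0.006 m and z of shaft_b in the frame of stand between 0.068 and 0.082 m and angle between the x axis of shaft_b and the y axis of stand, either way round below 0.1 rad and y of shaft_b in the frame of stand below -0.02 m and contact force between the fingers and shaft_b above 0.3 N and distance between the grasp point and shaft_b_stub below 0.045 m) and x of shaft_a in the frame of stand between -0.006 and 0.006 m and z of shaft_a in the frame of stand between 0.068 and 0.082 m and angle between the x axis of shaft_a and the y axis of stand, either way round below 0.1 rad and y of shaft_a in the frame of stand below -0.13 m) or ((x of shaft_a in the frame of stand between -0.006 and 0.006 m and z of shaft_a in the frame of stand between 0.068 and 0.082 m and angle between the x axis of shaft_a and the y axis of stand, either way round below 0.1 rad and y of shaft_a in the frame of stand below -0.02 m and contact force between the fingers and shaft_a above 0.3 N and distance between the grasp point and shaft_a_stub below 0.045 m) and x of shaft_b in the frame of stand between -0.006 and 0.006 m and z of shaft_b in the frame of stand between 0.068 and 0.082 m and angle between the x axis of shaft_b and the y axis of stand, either way round below 0.1 rad and y of shaft_b in the frame of stand below -0.13 m))), for 0.05 s.
At the end, for the whole second after the job is handed in: Both stepped shafts lie in the tube, stubs trailing: the first within 6 mm of the closed end, the second hard behind it (within 6 mm of its home place, about 5 mm of its body and the stub standing out); both let go and at rest, the plain roller within 15 mm of its start (((x of shaft_a in the frame of stand between -0.006 and 0.006 m and z of shaft_a in the frame of stand between 0.068 and 0.082 m and angle between the x axis of each of shaft_a, shaft_b and the y axis of stand, either way round below 0.1 rad and x of shaft_b in the frame of stand between -0.006 and 0.006 m and z of shaft_b in the frame of stand between 0.068 and 0.082 m and y of shaft_a in the frame of stand below -0.159 m and y of shaft_b in the frame of stand below -0.034 m) or (x of shaft_b in the frame of stand between -0.006 and 0.006 m and z of shaft_b in the frame of stand between 0.068 and 0.082 m and angle between the x axis of each of shaft_b, shaft_a and the y axis of stand, either way round below 0.1 rad and x of shaft_a in the frame of stand between -0.006 and 0.006 m and z of shaft_a in the frame of stand between 0.068 and 0.082 m and y of shaft_b in the frame of stand below -0.159 m and y of shaft_a in the frame of stand below -0.034 m)) and contact force between the fingers and shaft_a below 0.05 N and contact force between the fingers and shaft_b below 0.05 N and linear speed of each of shaft_a, shaft_b below 0.02 m/s and distance of roller from where it was at the start of the episode below 0.015 m); the robot touches nothing.
It fails at once if a stepped shaft rolled or fell off onto the bench (height (world z) of any of shaft_a, shaft_b below 0.03 m).
It fails at once if the plain roller was moved from its groove (distance of roller from where it was at the start of the episode above 0.02 m).
It fails at once if the jar or the hot-air gun was displaced (distance of any of jar, hotgun from where it was at the start of the episode above 0.03 m).
It also fails if it takes over 67 s, if anything falls off the work surface, if the arm or the gripper's body presses on something with over 40 N, if the wrist force passes 120 N, or if a joint passes its speed limit or range.

## Robot

A 6-joint arm with a two-finger parallel gripper is mounted at the origin on the work surface. World frame = base frame: x ahead of the robot, y to its left, z up, the work surface at z = 0. Lengths are in m, angles in rad, forces in N, time in s.
With the tool pointing down it reaches from about 0.425 to 0.95 m from the base axis. Payload 3.5 kg.
Tool frame: the origin (TCP) lies midway between the tips of the shut fingers; the grasp point (between the pads) lies 19 mm behind it; z points along the fingers, y is the line along which they close (so a half turn about z gives the same grasp; the last joint's range is limited). The gripper opens to 85 mm and grips with 20 to 120 N. Pads are 22 mm wide; open, the fingers measure 114 mm over their backs; the gripper's body (76 mm by 85 mm) begins 54 mm behind the grasp point. The pads swing forward as they close: fully open they stand 13 mm farther back than shut.
Start: joints at [-1.298, 0.286, 1.577, -0, 1.279, -0.15], TCP at [0.277, -0.616, 0.231] pointing down, gripper open.
Joint ranges: [-2.77, 2.77], [-0.9, 2.22], [0.21, 2.48], [-1.53, 4.67], [0.24, 2.81], [-2.84, 2.84]. Speed limits (rad/s): [2.79, 2.79, 3.14, 3.14, 3.14, 3.14].

## Interface

Orientations are given as a unit quaternion [x, y, z, w].
In Python, from plant import ctrl, cams, order gives the robot as it stands.
- The arm moves only by the tool move_arm, never from a script. Its argument "plan" is one flat list of numbers, 7 for each row, row after row: the shift along the world's x, y, z in mm, then the turn, a rotation vector about the world's x, y, z in degrees, then the finger opening in mm, from 0 to 85.4. A call has 1 to 12 rows; each row shifts and turns the commanded pose from where the row before left it; what a row does not reach is not made up. A row lasts 1/10 s, in which the tool goes at most 50 mm and 8.59 degrees, less where a joint would pass 70% of its speed; a pose out of reach is approached as far as the arm can. A call is refused whole if a number of a shift passes 50 or a number of a turn 8.59, either way. A call with a gripper value outside its range is refused whole. The fingers move at their own pace and stop on an object; "newtons" is the grip in N (left out, the last holds). Time passes only in rows, so rows that do not move let the fingers close. It gives the time, the measured TCP pose, the force, the opening and the grip force at its end, in the units of the state.
- ctrl.get_state(): the state, without advancing time (a new reading comes with each control period).
- cams.read_camera(name): name is "scene" or "top"; returns a dict with "color" (480x640x3 uint8, red, green, blue), "fov_y" (degrees; the focal length in pixels is half the picture's height over the tangent of half this angle, whatever the lens; pixels are square), "cx", "cy" (the principal point, pixels), "origin" and "orientation" of the camera in the world. Camera axes: x right, y up, looking along -z (the intrinsics and any distortion apply to the point x, -y, -z); pixel columns grow to the right and rows downward; lengths in m; the calibration is good to about 2 mm. A picture is of the moment at which its call begins. There is no depth.
- order.sign_off(): hands the job in; it is judged then, once.
The state is a dict: "time": time; "qpos": joint angles; "dq": joint speeds; "joint_efforts": joint torques, N m; "eef_pos": TCP position; "tcp_rot": TCP orientation; "contact_force": force on the tool from outside, world axes, zero at the start; "wrist_torque": the same for the moment, N m; "opening": opening from 0.0 (shut) to 1.0 (fully open); "finger_force": force on a finger pad.
Only numpy, scipy, OpenCV 4.12 (cv2) and the standard library are available. Lean on these libraries where they do the work, as an engineer would, in place of code of your own. Each camera call takes 0.05 s, during which the arm holds its last target. There are 200 camera calls.

## Working session

There is one attempt and no reset: what is moved stays moved. The work goes in short steps, Python scripts to look and compute and a tool call to move; the robot and the scene stay as the last step left them, time stands still between calls to the robot, and variables do not carry over. Pictures are saved under pics/ and viewed, at most 10 in all, crops included, and the job is handed in when it is done.

Besides the shell and the picture viewer there is one more tool, called after "Emit:" in YAML: its name, and indented under it one key for each argument. move_arm: Moves the arm, as the interface text tells. Its arguments: {"type":"object","properties":{"plan":{"type":"array","items":{"type":"number"}},"newtons":{"type":"number"}},"required":["plan"]}

```bash
ls; mkdir -p pics
cat > h.py <<'E'
import numpy as np, cv2
from scipy.spatial.transform import Rotation as R
from plant import ctrl, cams, order
def ray(c,u,v):
    f=240/np.tan(np.radians(c["fov_y"]/2))
    d=np.array([(u-c["cx"])/f,-(v-c["cy"])/f,-1.])
    q=c["orientation"]; return np.array(c["origin"]),R.from_quat(q).apply(d)
def at(c,u,v,z):
    o,d=ray(c,u,v); return o+d*(z-o[2])/d[2]
def proj(c,p):
    f=240/np.tan(np.radians(c["fov_y"]/2))
    d=R.from_quat(c["orientation"]).inv().apply(np.array(p)-c["origin"])
    return np.array([c["cx"]-f*d[0]/d[2],c["cy"]+f*d[1]/d[2]])
E
python3 - <<'E'
from h import *
for n in("scene","top"):
    c=cams.read_camera(n); cv2.imwrite(f"pics/{n}0.png",c["color"][:,:,::-1]); print(n,{k:v for k,v in c.items() if k!="color"})
print(ctrl.get_state())
E
```

```text
pics
scene {'fov_y': 45.62643053513985, 'cx': 316.0385564839971, 'cy': 255.1712334684772, 'origin': array([1.51708702, 0.03880518, 0.90011318]), 'orientation': array([0.28682949, 0.29771922, 0.64968961, 0.637962  ])}
top {'fov_y': 57.589594457816105, 'cx': 318.3851269752008, 'cy': 237.4368365838333, 'origin': array([ 0.49769589, -0.01472951,  1.03448524]), 'orientation': array([ 0.02917571, -0.02909883, -0.69638901,  0.71648055])}
{'time': 0.1, 'qpos': array([-1.29797655e+00,  2.87097633e-01,  1.57802859e+00, -2.46008307e-05,
        1.27859246e+00, -1.49946848e-01]), 'dq': array([-0.00079769, -0.00124072, -0.00257654,  0.00049572, -0.0007264 ,
       -0.0008587 ]), 'joint_efforts': array([ 1.13703300e-03, -4.07294261e+01, -2.93699634e+01, -1.01872504e-04,
        3.42228042e-03,  1.00122168e-05]), 'eef_pos': array([ 0.27683555, -0.61497078,  0.23007288]), 'tcp_rot': array([ 9.77740316e-01,  2.09815979e-01, -7.70198230e-05, -1.06028632e-03]), 'contact_force': array([ 0.19223935, -0.09261435, -0.77373283]), 'wrist_torque': array([-0.04660987, -0.00338912, -0.01179917]), 'finger_force': 0.0, 'opening': 0.9974889901203058}
```

View pics/top0.png

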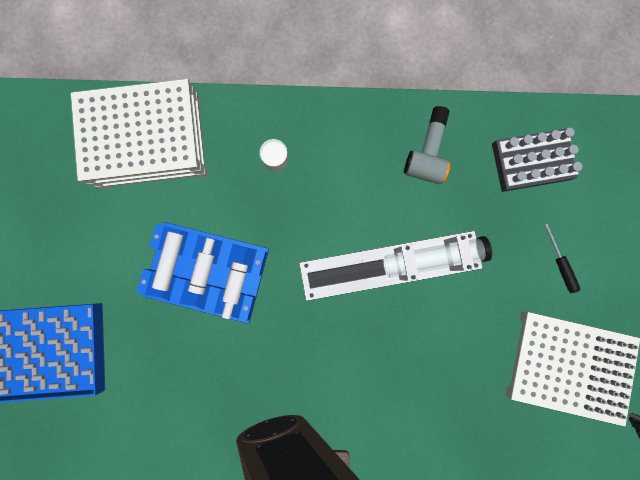

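View pics/scene0.png

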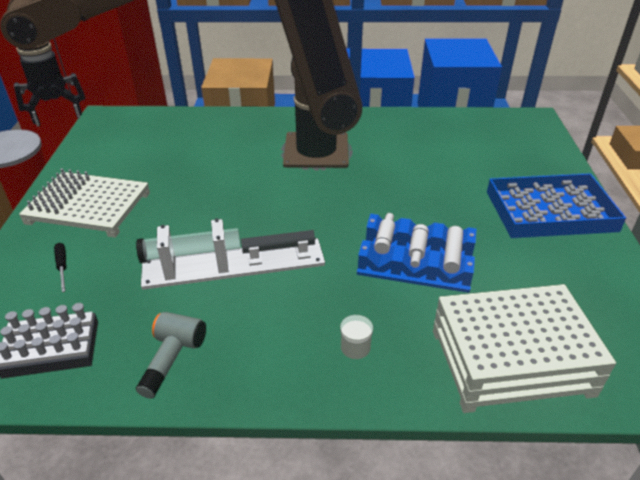

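The top view shows the rack at about (205,270): roller on the left, middle shaft with its stub up (+x), right shaft with its stub down. The stand runs from (305,280) to (485,250), with the trough at its left (+y) end. I'll enlarge both.

Run:
```python
import cv2
i=cv2.imread("pics/top0.png")
cv2.imwrite("pics/c1.png",cv2.resize(i[212:330,130:280],None,fx=5,fy=5,interpolation=cv2.INTER_CUBIC))
cv2.imwrite("pics/c2.png",cv2.resize(i[222:308,295:495],None,fx=4,fy=4,interpolation=cv2.INTER_CUBIC))
```

```text
(no output)
```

View pics/c1.png

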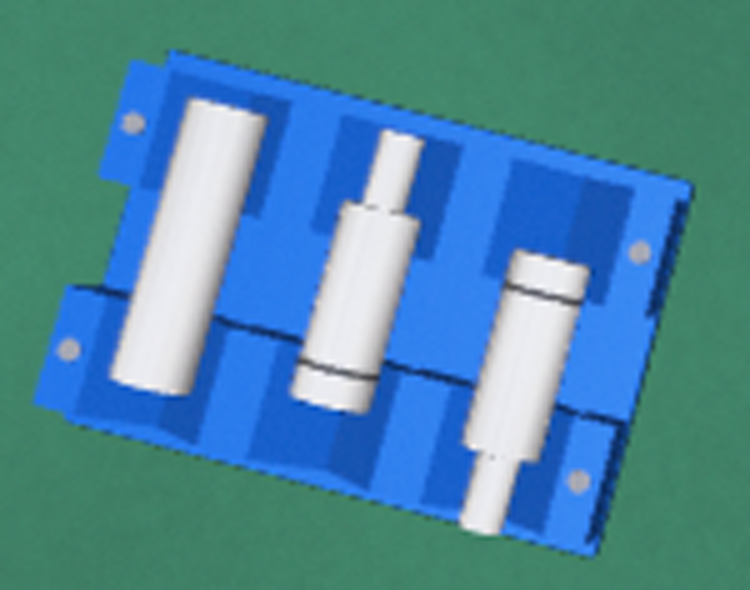

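View pics/c2.png

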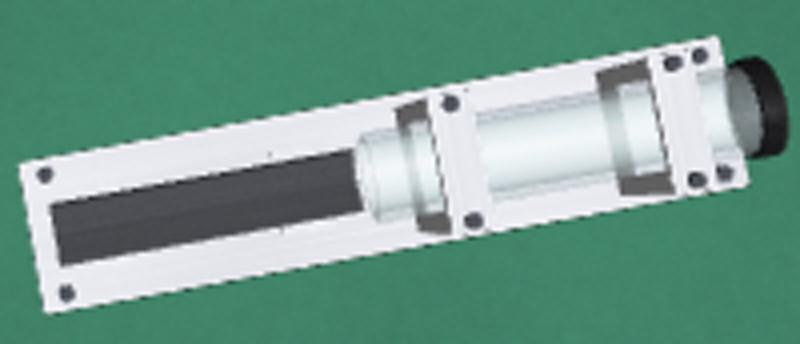

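Run:
```python
from h import *
from scipy.optimize import least_squares
c=cams.read_camera("top")
P=lambda U,V,s,ou,ov:((U+.5)/s-.5+ou,(V+.5)/s-.5+ov)
r=lambda U,V,z:at(c,*P(U,V,5,130,212),z)[:2]
t=lambda U,V:np.array(P(U,V,4,295,222))
for n,pts in dict(mid=[(403,133),(380,211),(330,406)],right=[(549,256),(505,455),(482,532)],roller=[(228,106),(152,388)]).items():
    q=np.array([r(*p,.05) for p in pts]); d=q[0]-q[-1]
    print(n,q.round(4).tolist(),np.degrees(np.arctan2(d[1],d[0])).round(2),np.linalg.norm(np.diff(q,axis=0),axis=1).round(4))
# stand fit
obs=[((-.045,.19,.012),(47,313)),((.045,.19,.012),(20,163)),((.045,-.23,.012),(718,37)),((-.045,-.23,.012),(748,185)),
((.0175,.175,.064),(50,204)),((-.0175,.175,.064),(60,267)),((.0175,.003,.064),(352,150)),((-.0175,.003,.064),(364,212))]
def f(p):
    o=[]
    for a,b in obs:
        w=np.r_[R.from_euler('z',p[2]).apply(a)]+[p[0],p[1],0]
        o+=list(proj(c,w)-t(*b))
    return o
s=least_squares(f,[.5,-.15,.1],loss='soft_l1')
print(s.x[:2],np.degrees(s.x[2]),np.round(f(s.x),1))
M=lambda a:(R.from_euler('z',s.x[2]).apply(a)+[s.x[0],s.x[1],0]).round(4)
for k in[(0,0,.075),(0,.055,.075),(0,.15,.075)]:print(k,M(k))
```

```text
mid [[0.5703, 0.231], [0.5348, 0.2397], [0.4469, 0.2577]] -12.2 [0.0366 0.0897]
right [[0.5167, 0.1626], [0.4274, 0.1784], [0.3931, 0.1872]] -11.23 [0.0907 0.0354]
roller [[0.5803, 0.3108], [0.4527, 0.3378]] -11.94 [0.1305]
[ 0.51768462 -0.16469461] 11.88370781658301 [-0.7  0.6 -0.7 -0.1  0.5 -0.4  1.   0.3 -0.4  0.1 -0.1 -0.   0.3 -0.3
  0.3 -0.2]
(0, 0, 0.075) [ 0.5177 -0.1647  0.075 ]
(0, 0.055, 0.075) [ 0.5064 -0.1109  0.075 ]
(0, 0.15, 0.075) [ 0.4868 -0.0179  0.075 ]
```

The crops give shaft ends, shoulders and stand corners to about 1 px. Next I'll check where the rack gap centre is, and start the approach at the same time with a safe first leg.

Run:
```python
from h import *
c=cams.read_camera("top")
r=lambda U,V,z:at(c,(U+.5)/5-.5+130,(V+.5)/5-.5+212,z)[:2]
a=np.radians(-11.8); e=np.array([np.cos(a),np.sin(a)])
# front block inner rim (x=-25), far outer rim (x=+80), at z=.053
for U,V in[(75,288),(240,326),(425,370),(620,415)]:print("in",r(U,V,.053)@e+.025)
for U,V in[(170,52),(690,184)]:print("out",r(U,V,.053)@e-.08)
d=r(690,184,.053)-r(170,52,.053);print(np.degrees(np.arctan2(d[0],-d[1])), [np.array(p)@e for p in[(.491,.249),(.472,.1705)]])
```

```text
in 0.4343660555681561
in 0.4351367787835765
in 0.43539874699169195
in 0.43626604852735384
out 0.4420695495720412
out 0.4386749398572963
-12.599892491461539 [np.float64(0.42970437097338154), np.float64(0.42715883065649)]
```

Emit:
move_arm:
  plan: [20,37,0,0,0,-3.6,60,20,37,0,0,0,-3.6,60,20,37,0,0,0,-3.6,60,20,37,0,0,0,-3.6,60,20,37,0,0,0,-3.6,60,20,37,0,0,0,-3.6,60,20,37,0,0,0,-3.6,60,20,37,0,0,0,-3.6,60,20,37,0,0,0,-3.6,60,20,37,0,0,0,-3.6,60]
  newtons: 60

```text
time: 1.2
eef_pos: [0.4774, -0.2438, 0.2313]
tcp_rot: [0.995, -0.104, 0.0, 0.0]
contact_force: [-0.1, 0.2, 0.3]
opening: 0.704
finger_force: 0.0
```

Emit:
move_arm:
  plan: [1.6,44.7,0,0,0,0,60,1.6,44.7,0,0,0,0,60,1.6,44.7,0,0,0,0,60,1.6,44.7,0,0,0,0,60,1.6,44.7,0,0,0,0,60,1.6,44.7,0,0,0,0,60,1.6,44.7,0,0,0,0,60,1.6,44.7,0,0,0,0,60,1.6,44.7,0,0,0,0,60,1.6,44.7,0,0,0,0,60,1.6,44.7,0,0,0,0,60,0,0,-20,0,0,0,60]

```text
time: 2.4
eef_pos: [0.4958, 0.2512, 0.2143]
tcp_rot: [0.995, -0.1, 0.003, -0.002]
contact_force: [0.4, 0.1, 0.3]
opening: 0.707
finger_force: 0.0
```

Emit:
move_arm:
  plan: [0,0,-30,0,0,0,60,0,0,-30,0,0,0,60,0,0,-20,0,0,0,60,0,0,0,0,0,0,60,0,0,0,0,0,0,60]

```text
time: 2.9
eef_pos: [0.4946, 0.2462, 0.1315]
tcp_rot: [0.995, -0.103, -0.0, 0.0]
contact_force: [0.0, 0.8, 0.5]
opening: 0.7
finger_force: 0.0
```

Run:
```python
from h import *
a=cams.read_camera("top")["color"][180:340,120:290];b=cams.read_camera("scene")["color"][190:350,320:490]
cv2.imwrite("pics/d.png",cv2.resize(np.hstack([a,b]),None,fx=2.35,fy=2.35,interpolation=cv2.INTER_CUBIC)[:,:,::-1]);print(ctrl.get_state()["eef_pos"])
```

```text
[0.4957423  0.24646517 0.13314925]
```

View pics/d.png

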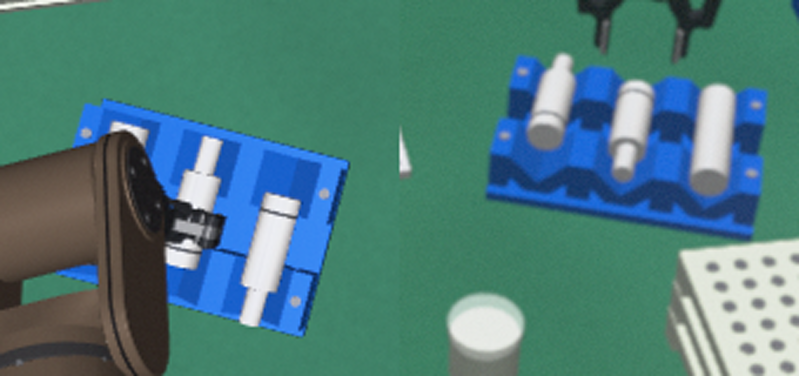

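The gripper straddles the middle shaft over the gap, with clearance from the neighbours on both sides. Lowering and closing.

Emit:
move_arm:
  plan: [0,1,-35,0,0,0,60,0,0,-30,0,0,0,60,0,0,-20,0,0,0,60,0,0,-10,0,0,0,60,0,0,0,0,0,0,60,0,0,0,0,0,0,20,0,0,0,0,0,0,20,0,0,0,0,0,0,20,0,0,0,0,0,0,20]

```text
time: 3.9
eef_pos: [0.4963, 0.248, 0.0387]
tcp_rot: [0.995, -0.103, 0.002, -0.001]
contact_force: [-0.8, 1.3, 6.6]
opening: 0.398
finger_force: 59.9
```

Emit:
move_arm:
  plan: [0,0,20,0,0,0,20,0,0,35,0,0,0,20,0,0,40,0,0,0,20,0,0,40,0,0,0,20,0.4,-21.2,0,0,0,7.1,20,0.4,-21.2,0,0,0,7.1,20,0.4,-21.2,0,0,0,7.1,20,0.4,-21.2,0,0,0,7.1,20,0.4,-21.2,0,0,0,7.1,20,0.4,-21.2,0,0,0,7.1,20,0.4,-21.2,0,0,0,7.1,20,0.4,-21.2,0,0,0,7.1,20]

```text
time: 5.1
eef_pos: [0.497, 0.0766, 0.1708]
tcp_rot: [0.923, 0.385, -0.001, 0.0]
contact_force: [1.0, 0.2, -2.3]
opening: 0.397
finger_force: 60.4
```

Emit:
move_arm:
  plan: [0.4,-21.2,0,0,0,7.1,20,0.4,-21.2,0,0,0,7.1,20,0.4,-21.2,0,0,0,7.1,20,0.4,-21.2,0,0,0,7.1,20,0.4,-21.2,0,0,0,7.1,20,0.4,-21.2,0,0,0,7.1,20,0.4,-21.2,0,0,0,7.1,20,0.4,-21.2,0,0,0,7.1,20,0,0,0,0,0,0,20,0,0,0,0,0,0,20,0,0,0,0,0,0,20]

```text
time: 6.2
eef_pos: [0.5006, -0.0913, 0.1709]
tcp_rot: [0.631, 0.776, -0.0, -0.0]
contact_force: [0.6, -0.5, -3.2]
opening: 0.401
finger_force: 60.3
```

Run:
```python
from h import *
s=ctrl.get_state();print(s["eef_pos"],s["tcp_rot"],s["opening"],s["finger_force"])
b=cams.read_camera("scene")["color"][150:310,120:340]
cv2.imwrite("pics/e.png",cv2.resize(b,None,fx=3.6,fy=3.6,interpolation=cv2.INTER_CUBIC)[:,:,::-1])
```

```text
[ 0.5005602  -0.09130907  0.17093612] [ 6.30768095e-01  7.75971246e-01 -6.34924628e-05 -4.81539857e-04] 0.40083272720973456 60.30395150184631
```

View pics/e.png

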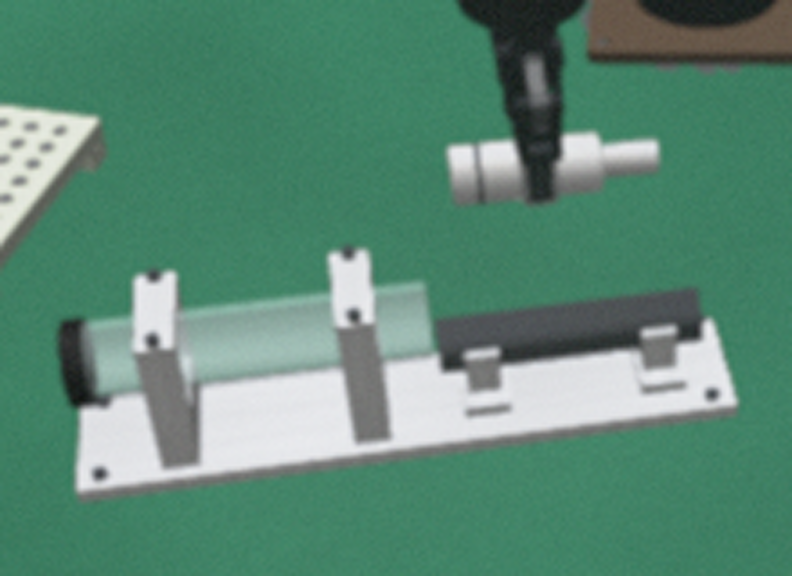

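The shaft is held level, stub pointing to the trough's open end (stub tip at (655,155) of the crop), nicely above and parallel to the trough. Lowering.

Emit:
move_arm:
  plan: [1.6,0,-25,0,0,0,20,0,0,-30,0,0,0,20,0,0,-25,0,0,0,20,0,0,-15,0,0,0,20,0,0,-7,0,0,0,20,0,0,0,0,0,0,20,0,0,-3,0,0,0,20,0,0,0,0,0,0,20,0,0,0,0,0,0,20]

```text
time: 7.15
eef_pos: [0.5032, -0.0922, 0.0672]
tcp_rot: [0.631, 0.776, 0.0, 0.001]
contact_force: [-0.3, -0.3, -2.1]
opening: 0.398
finger_force: 60.2
```

Emit:
move_arm:
  plan: [-0.5,0,-2,0,0,0,20,0,0,0,0,0,0,20,0,0,-1,0,0,0,20,0,0,0,0,0,0,20]

```text
time: 7.55
eef_pos: [0.5025, -0.0924, 0.0646]
tcp_rot: [0.63, 0.776, -0.0, 0.0]
contact_force: [-2.8, 0.4, 4.2]
opening: 0.399
finger_force: 61.0
```

Emit:
move_arm:
  plan: [-0.7,0,0,0,0,0,20,0,0,0,0,0,0,20,0,0,0,0,0,0,60,0,0,0,0,0,0,60,0,0,0,0,0,0,60,0,0,0,0,0,0,60]

```text
time: 8.15
eef_pos: [0.5011, -0.0919, 0.0629]
tcp_rot: [0.631, 0.776, -0.0, -0.0]
contact_force: [1.1, -0.4, -0.4]
opening: 0.703
finger_force: 0.0
```

Emit:
move_arm:
  plan: [0,0,15,0,0,0,60,0,0,30,0,0,0,60,0,0,15,0,0,0,60,-4,19,0,0,0,0,60,-4,19,0,0,0,0,60,-4,19,0,0,0,0,60,0,0,0,0,0,0,60]

```text
time: 8.85
eef_pos: [0.4886, -0.0334, 0.1229]
tcp_rot: [0.63, 0.777, -0.0, -0.001]
contact_force: [-0.5, -0.1, 0.6]
opening: 0.703
finger_force: 0.0
```

Run:
```python
from h import *
s=ctrl.get_state();print(s["eef_pos"],s["contact_force"])
b=cams.read_camera("scene")["color"][200:290,120:340]
a=cams.read_camera("top")["color"][220:310,290:510]
cv2.imwrite("pics/f.png",cv2.resize(np.vstack([a,b]),None,fx=3.3,fy=3.3,interpolation=cv2.INTER_CUBIC)[:,:,::-1])
```

```text
[ 0.48856869 -0.03340118  0.12289016] [-0.48307059 -0.13290476  0.60549423]
```

View pics/f.png

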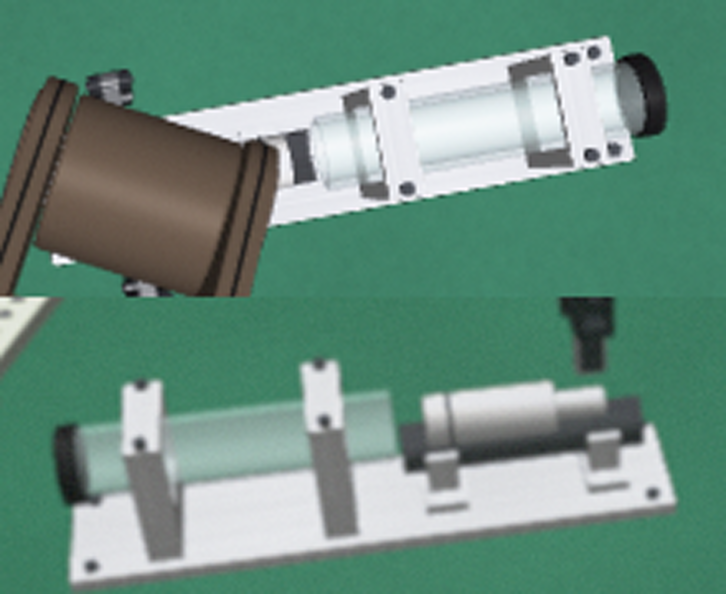

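The first shaft lies in the trough, stub (555–605, 400 in the lower view) at the open end. The fingers are above the stub. Next: lower, grip the stub and slide.

Emit:
move_arm:
  plan: [1,0,-25,0,0,0,44,0,0,-20,0,0,0,44,0,0,-10,0,0,0,44,0,0,-2,0,0,0,44,0,0,0,0,0,0,44,0,0,0,0,0,0,10,0,0,0,0,0,0,10,0,0,0,0,0,0,10,0,0,0,0,0,0,10]
  newtons: 40

```text
time: 9.85
eef_pos: [0.4899, -0.0353, 0.0675]
tcp_rot: [0.63, 0.776, -0.001, -0.001]
contact_force: [-4.6, -1.3, 5.2]
opening: 0.215
finger_force: 38.8
```

Emit:
move_arm:
  plan: [-0.5,0,0.5,0,0,0,10,2.9,-13.9,0,0,0,0,10,2.9,-13.9,0,0,0,0,10,2.9,-13.9,0,0,0,0,10,2.9,-13.9,0,0,0,0,10,0,0,0,0,0,0,10]

```text
time: 10.45
eef_pos: [0.5017, -0.0915, 0.0676]
tcp_rot: [0.631, 0.776, -0.0, -0.0]
contact_force: [-5.0, -0.8, 4.4]
opening: 0.213
finger_force: 39.3
```

Emit:
move_arm:
  plan: [2.4,-13.9,0,0,0,0,10,2.9,-13.9,0,0,0,0,10,2.9,-13.9,0,0,0,0,10,2.9,-13.9,0,0,0,0,10,0,0,0,0,0,0,10,0,0,0,0,0,0,10]

```text
time: 11.05
eef_pos: [0.5133, -0.147, 0.0672]
tcp_rot: [0.631, 0.776, -0.0, 0.002]
contact_force: [-0.4, -2.1, 2.3]
opening: 0.216
finger_force: 39.2
```

Held in the tube (origin ≈ −45 mm). Release and go to the second shaft.

Emit:
move_arm:
  plan: [0,0,0,0,0,0,44,0,0,0,0,0,0,44,0,0,0,0,0,0,44,0,0,20,0,0,0,44,0,0,40,0,0,0,60,0,0,40,0,0,0,60,0,0,15,0,0,0,60,0,0,0,0,0,0,60]

```text
time: 11.85
eef_pos: [0.5142, -0.1468, 0.1847]
tcp_rot: [0.63, 0.776, 0.001, 0.003]
contact_force: [0.0, 0.1, 0.1]
opening: 0.704
finger_force: 0.0
```

Emit:
move_arm:
  plan: [-3.3,28.8,0,0,0,6,60,-3.3,28.8,0,0,0,6,60,-3.3,28.8,0,0,0,6,60,-3.3,28.8,0,0,0,6,60,-3.3,28.8,0,0,0,6,60,-3.3,28.8,0,0,0,6,60,-3.3,28.8,0,0,0,6,60,-3.3,28.8,0,0,0,6,60,-3.3,28.8,0,0,0,6,60,-3.3,28.8,0,0,0,6,60,-3.3,28.8,0,0,0,6,60,0,0,-10,0,0,0,60]

```text
time: 13.05
eef_pos: [0.4752, 0.173, 0.1702]
tcp_rot: [0.104, 0.995, 0.0, -0.001]
contact_force: [0.2, -0.6, 0.2]
opening: 0.7
finger_force: 0.0
```

Emit:
move_arm:
  plan: [0,0,-30,0,0,0,60,0,0,-10,0,0,0,60,0,0,0,0,0,0,60,0,0,0,0,0,0,60]

```text
time: 13.45
eef_pos: [0.4762, 0.17, 0.1313]
tcp_rot: [0.107, 0.994, -0.0, -0.001]
contact_force: [0.3, 0.4, 0.8]
opening: 0.704
finger_force: 0.0
```

Run:
```python
from h import *
s=ctrl.get_state();print(s["eef_pos"],s["tcp_rot"],s["contact_force"])
S=cams.read_camera("scene")["color"];b=S[190:310,340:500];a=S[210:330,120:280]
cv2.imwrite("pics/g.png",cv2.resize(np.hstack([a,b]),None,fx=2.5,fy=2.5,interpolation=cv2.INTER_CUBIC)[:,:,::-1])
```

```text
[0.47615645 0.16997722 0.1313489 ] [ 1.06648139e-01  9.94296615e-01 -2.07615144e-04 -6.11234747e-04] [0.3300065  0.35688498 0.84372845]
```

View pics/g.png

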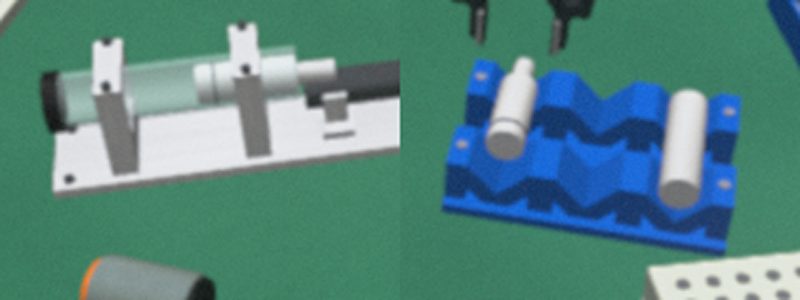

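The first shaft sits in the tube with its stub standing out. The fingers straddle the second shaft in its groove. Lowering and gripping.

Emit:
move_arm:
  plan: [1,0,-35,0,0,0,60,0,0,-30,0,0,0,60,0,0,-20,0,0,0,60,0,0,-8,0,0,0,60,0,0,0,0,0,0,60,0,0,0,0,0,0,20,0,0,0,0,0,0,20,0,0,0,0,0,0,20,0,0,0,0,0,0,20]
  newtons: 60

```text
time: 14.4
eef_pos: [0.4788, 0.17, 0.0411]
tcp_rot: [0.106, 0.994, -0.001, 0.002]
contact_force: [-1.7, -3.1, 5.6]
opening: 0.399
finger_force: 59.6
```

Emit:
move_arm:
  plan: [0,0,20,0,0,0,20,0,0,35,0,0,0,20,0,0,40,0,0,0,20,0,0,35,0,0,0,20,2.1,-25.3,0,0,0,-6.6,20,2.1,-25.3,0,0,0,-6.6,20,2.1,-25.3,0,0,0,-6.6,20,2.1,-25.3,0,0,0,-6.6,20,2.1,-25.3,0,0,0,-6.6,20,2.1,-25.3,0,0,0,-6.6,20,2.1,-25.3,0,0,0,-6.6,20,2.1,-25.3,0,0,0,-6.6,20]

```text
time: 15.6
eef_pos: [0.4938, -0.0326, 0.1689]
tcp_rot: [0.539, 0.842, 0.0, 0.0]
contact_force: [0.2, -0.1, -1.9]
opening: 0.397
finger_force: 60.9
```

Emit:
move_arm:
  plan: [2.1,-25.3,0,0,0,-6.6,20,2.1,-25.3,0,0,0,-6.6,20,0,0,0,0,0,0,20,0,0,-20,0,0,0,20,0,0,-30,0,0,0,20,0,0,-20,0,0,0,20,0,0,0,0,0,0,20,0,0,0,0,0,0,20]

```text
time: 16.4
eef_pos: [0.4982, -0.0819, 0.099]
tcp_rot: [0.63, 0.776, 0.0, -0.0]
contact_force: [0.5, -1.1, -2.5]
opening: 0.397
finger_force: 60.8
```

Emit:
move_arm:
  plan: [1.8,-1,-15,0,0,0,20,0,0,-10,0,0,0,20,0,0,-4,0,0,0,20,0,0,0,0,0,0,20,0,0,-2,0,0,0,20,0,0,0,0,0,0,20,0,0,0,0,0,0,20]

```text
time: 17.1
eef_pos: [0.5003, -0.0835, 0.0682]
tcp_rot: [0.631, 0.776, 0.0, 0.0]
contact_force: [-0.6, 0.1, -2.8]
opening: 0.402
finger_force: 61.1
```

Emit:
move_arm:
  plan: [0,0,-1.5,0,0,0,20,0,0,0,0,0,0,20,0,0,0,0,0,0,20]

```text
time: 17.4
eef_pos: [0.5005, -0.0837, 0.067]
tcp_rot: [0.63, 0.776, 0.0, 0.0]
contact_force: [-0.7, 0.9, 1.4]
opening: 0.398
finger_force: 61.3
```

Emit:
move_arm:
  plan: [0,0,-0.5,0,0,0,20,0,0,0,0,0,0,60,0,0,0,0,0,0,60,0,0,0,0,0,0,60,0,0,0,0,0,0,60,0,0,15,0,0,0,60,0,0,30,0,0,0,60,0,0,12,0,0,0,60,-4.9,23.3,0,0,0,0,60,-4.9,23.3,0,0,0,0,60,-4.9,23.3,0,0,0,0,60,0,0,0,0,0,0,60]

```text
time: 18.6
eef_pos: [0.4844, -0.0116, 0.1223]
tcp_rot: [0.629, 0.777, 0.0, -0.001]
contact_force: [-0.3, -0.1, -0.3]
opening: 0.699
finger_force: 0.0
```

Run:
```python
from h import *
s=ctrl.get_state();print(s["eef_pos"],s["tcp_rot"],s["contact_force"])
b=cams.read_camera("scene")["color"][200:300,120:340]
cv2.imwrite("pics/i.png",cv2.resize(b,None,fx=3.3,fy=3.3,interpolation=cv2.INTER_CUBIC)[:,:,::-1])
```

```text
[ 0.48442789 -0.01158064  0.12225786] [ 6.29476303e-01  7.77019455e-01  5.05012675e-06 -5.91700917e-04] [-0.31591599 -0.06120231 -0.29032737]
```

View pics/i.png

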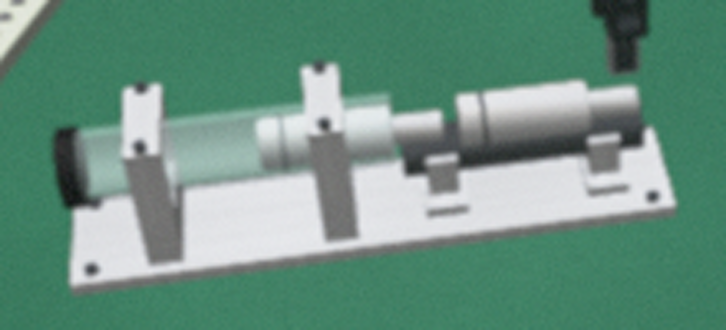

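The second shaft lies in the trough behind the first, stub at (590–638, 105), and the fingers are above it.

Emit:
move_arm:
  plan: [0.9,-2,-25,0,0,0,44,0,0,-20,0,0,0,44,0,0,-8,0,0,0,44,0,0,-2,0,0,0,44,0,0,0,0,0,0,44,0,0,0,0,0,0,10,0,0,0,0,0,0,10,0,0,0,0,0,0,10,0,0,0,0,0,0,10]
  newtons: 50

```text
time: 19.55
eef_pos: [0.4855, -0.0158, 0.069]
tcp_rot: [0.63, 0.776, -0.001, -0.001]
contact_force: [-5.7, -0.7, 7.0]
opening: 0.211
finger_force: 49.3
```

Emit:
move_arm:
  plan: [-0.8,0,0.5,0,0,0,10,2.7,-12.7,0,0,0,0,10,2.7,-12.7,0,0,0,0,10,2.7,-12.7,0,0,0,0,10,2.7,-12.7,0,0,0,0,10,2.7,-12.7,0,0,0,0,10,2.7,-12.7,0,0,0,0,10,2.7,-12.7,0,0,0,0,10,2.7,-12.7,0,0,0,0,10,0,0,0,0,0,0,10]

```text
time: 20.55
eef_pos: [0.5069, -0.1171, 0.0693]
tcp_rot: [0.631, 0.776, 0.0, -0.001]
contact_force: [-4.6, 2.4, 6.0]
opening: 0.212
finger_force: 49.2
```

Emit:
move_arm:
  plan: [1.1,-7,0,0,0,0,10,1.5,-7,0,0,0,0,10,1.2,-5.5,0,0,0,0,10,0.4,-2,0,0,0,0,10,0,0,0,0,0,0,10,0.4,-2,0,0,0,0,10,0,0,0,0,0,0,10]

```text
time: 21.25
eef_pos: [0.5112, -0.1382, 0.0692]
tcp_rot: [0.631, 0.776, 0.001, -0.003]
contact_force: [-3.7, 8.0, 7.4]
opening: 0.211
finger_force: 49.6
```

Emit:
move_arm:
  plan: [0.4,-2,0,0,0,0,10,0,0,0,0,0,0,10,0,0,0,0,0,0,10]

```text
time: 21.55
eef_pos: [0.5116, -0.1403, 0.0691]
tcp_rot: [0.631, 0.776, 0.001, -0.003]
contact_force: [-4.0, 7.9, 6.9]
opening: 0.215
finger_force: 49.5
```

Emit:
move_arm:
  plan: [0.4,-2,0,0,0,0,10,0,0,0,0,0,0,10,0,0,0,0,0,0,10]

```text
time: 21.85
eef_pos: [0.5121, -0.1425, 0.069]
tcp_rot: [0.631, 0.776, 0.001, -0.002]
contact_force: [-3.3, 5.8, 5.5]
opening: 0.212
finger_force: 49.4
```

Emit:
move_arm:
  plan: [0.4,-2,0,0,0,0,10,0,0,0,0,0,0,10,0,0,0,0,0,0,10]

```text
time: 22.15
eef_pos: [0.5123, -0.1436, 0.0689]
tcp_rot: [0.631, 0.776, 0.002, -0.003]
contact_force: [-2.9, 10.1, 6.5]
opening: 0.21
finger_force: 49.4
```

Emit:
move_arm:
  plan: [0.4,-2,0,0,0,0,10,0,0,0,0,0,0,10,0,0,0,0,0,0,10]

```text
time: 22.45
eef_pos: [0.5123, -0.1436, 0.0688]
tcp_rot: [0.631, 0.776, 0.003, -0.005]
contact_force: [-4.1, 15.1, 9.5]
opening: 0.21
finger_force: 49.7
```

The arm stalled with rising force, so both shafts are against the closed end. Release and lift clear.

Emit:
move_arm:
  plan: [-0.6,3,0,0,0,0,44,0,0,0,0,0,0,44,0,0,0,0,0,0,44,0,0,20,0,0,0,44,0,0,40,0,0,0,44,-4,20,40,0,0,0,44,-4,30,10,0,0,0,44,-4,40,0,0,0,0,44,-4,40,0,0,0,0,44,0,0,0,0,0,0,44,0,0,0,0,0,0,44]

```text
time: 23.55
eef_pos: [0.4969, -0.0155, 0.1785]
tcp_rot: [0.63, 0.777, -0.0, 0.001]
contact_force: [-0.1, -0.8, -0.3]
opening: 0.516
finger_force: 0.0
```

Run:
```python
from h import *
s=ctrl.get_state();print(s["eef_pos"],s["contact_force"])
C=cams.read_camera("scene");b=C["color"][200:300,120:340]
cv2.imwrite("pics/j.png",cv2.resize(b,None,fx=3.3,fy=3.3,interpolation=cv2.INTER_CUBIC)[:,:,::-1])
a=np.radians(11.88)
for y in(.040,.005,0,-.085,-.12,-.21):
    w=R.from_euler('z',a).apply([0,y,.075])+[.5177,-.1647,0]; print(y,((proj(C,w)-[120,200])*3.3).round())
```

```text
[ 0.4969256  -0.01552927  0.17853851] [-0.11389125 -0.77955424 -0.32180425]
0.04 [450. 119.]
0.005 [399. 126.]
0 [392. 126.]
-0.085 [267. 142.]
-0.12 [216. 148.]
-0.21 [ 80. 165.]
```

View pics/j.png

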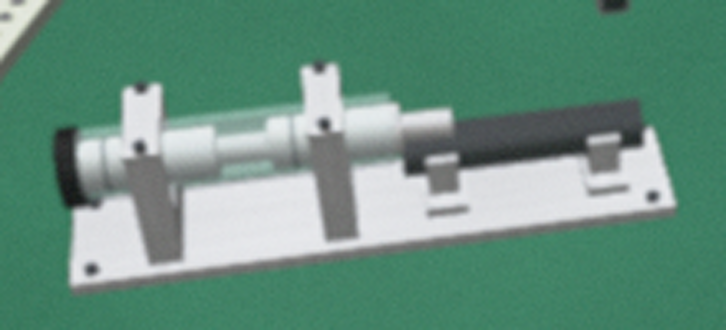

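Both shafts are home: first shoulder at 216, second shoulder at 400, stub end at 452. Expected values are 216, 399 and 450.

```bash
python3 -c "
from plant import order;print(order.sign_off())"
```

```text
the job is handed in; nothing more can be done
None
```

Both shafts are in the tube, stubs trailing and against the closed end, with only the second shaft's stub and about 5 mm of its body standing out; I handed the job in at about 24 s of the 67 s allowed, and no verdict came back.

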